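# Put the full parts tin away

### The arm

A 7-joint arm with a two-finger parallel gripper is mounted at the origin on a cart in front of the work surface, level with it; the furniture and walls round the work are solid. World frame = base frame: x ahead of the robot, y to its left, z up, the work surface at z = 0. Lengths are in m, angles in rad, forces in N, time in s.
With the tool pointing down it reaches from about 0.425 to 0.925 m from the base axis. Payload 6.8 kg.
Tool frame: the origin (TCP) lies at the very end of the fingers, on their centre line; the grasp point (between the pads) lies 19 mm behind it; z points along the fingers, x is the direction in which the jaws open and shut, and the axes are right-handed (so a half turn about z gives the same grasp; the last joint's range is limited). The gripper opens to 85 mm and grips with 20 to 120 N. Pads are 22 mm wide; open, the fingers measure 114 mm over their backs; the gripper's body (76 mm by 85 mm) begins 54 mm behind the grasp point. The pads swing forward as they close: fully open they stand 13 mm farther back than shut.
Start: joints at [1.223, 0.477, 0.022, 1.555, -0.011, 1.109, -0.083], TCP at [0.16, -0.656, 0.231] pointing down, gripper open.
Joint ranges: [-2.96, 2.96], [-0.34, 2.1], [-1.41, 1.46], [0.24, 2.44], [-1.37, 4.51], [0.17, 1.92], [-2.96, 2.96]. Speed limits (rad/s): [2.39, 2.39, 3.14, 3.14, 3.14, 3.14, 3.14].

### API

Orientations are given as a rotation vector (axis times angle).
In Python, from bench import r, grab_frame gives the robot as it stands. The module is installed in compiled form; this text tells all that it offers.
- The arm moves only by the tool send_rows, never from a script. Its argument "series" is a list of rows, each a list of 2 entries, a list of its own where there are three numbers: the shift along the tool's x, y, z in m, then the turn, a rotation vector about the tool's x, y, z in units of 5 degrees (1.0 is 5 degrees). A call has 1 to 20 rows; each row shifts and turns the commanded pose from where the row before left it, along the tool's axes as they then stand; what a row does not reach is not made up. A row lasts 1/8 s, in which the tool goes at most 62.5 mm and 10.7 degrees, less where a joint would pass 70% of its speed; a pose out of reach is approached as far as the arm can. A call is refused whole if a number of a shift passes 0.0625 or a number of a turn 1, either way. A call with a gripper value outside its range is refused whole. "fingers" is the closure in counts, from 0 (fully open) to 255 (shut), set as the call begins (left out, the last holds). The fingers move at their own pace and stop on an object; "grip_force" is the grip in N (left out, the last holds). Time passes only in rows, so rows that do not move let the fingers close. It gives the time, the measured TCP pose, the force and the opening at its end, in the units of the state.
- r.get_obs(): the state, without advancing time (a new reading comes with each control period).
- grab_frame(name): name is "side" or "top"; returns a dict with "frame" (420x560x3 uint8, red, green, blue), "fx", "fy", "cx", "cy" (pixels), "origin" and "rotation" of the camera in the world. Camera axes: x right, y down, z forward; pixel columns grow to the right and rows downward; lengths in m; the calibration is good to about 2 mm. A picture is of the moment at which its call begins. There is no depth.
- r.hand_in(): hands the job in, once; it reports no verdict.
The state is a dict: "clock": time; "joints": joint angles; "qvel": joint speeds; "tau": joint torques, N m; "tcp_pos": TCP position; "orientation": TCP orientation; "contact_force": force on the tool from outside, world axes, zero at the start; "moment": the same for the moment, N m; "grip_width": finger opening in m.
Only numpy, scipy, OpenCV 4.12 (cv2) and the standard library are available. Lean on these libraries where they do the work, as an engineer would, in place of code of your own. Each camera call takes 0.05 s, during which the arm holds its last target.

### The job

One of the three steel tins on the rubber mat is full of screws and the other two are empty. Lift them to find out by weight which is the full one, set it down flat in the open drawer of the little wooden chest and push the drawer fully shut. The empty tins stay flat on the mat; do not drop or tip any tin, and do not disturb the offcut or the cotton reel.

Things in the scene. Friction and masses are not known exactly. Their poses are not given: they have to be found in the camera images.
- tin_a_mid (a point): centre (16 mm above the underside) of a closed flat steel tin, 96 (own x) x 56 (own y) x 32 mm high, lid fixed, filling hidden. One of three alike: the full one weighs 0.45 to 0.8 kg, the empty ones 0.1 to 0.16 kg each; only the weight tells which is which. Pinch it from above across its 56 mm sides; the filling slides 1 or 2 mm inside.
- tin_b_mid (a point): centre (16 mm above the underside) of a closed flat steel tin, 96 (own x) x 56 (own y) x 32 mm high, lid fixed, filling hidden. One of three alike: the full one weighs 0.45 to 0.8 kg, the empty ones 0.1 to 0.16 kg each; only the weight tells which is which. Pinch it from above across its 56 mm sides; the filling slides 1 or 2 mm inside.
- tin_c_mid (a point): centre (16 mm above the underside) of a closed flat steel tin, 96 (own x) x 56 (own y) x 32 mm high, lid fixed, filling hidden. One of three alike: the full one weighs 0.45 to 0.8 kg, the empty ones 0.1 to 0.16 kg each; only the weight tells which is which. Pinch it from above across its 56 mm sides; the filling slides 1 or 2 mm inside.
- mat: thin dark rubber mat fixed to the counter, 130 (its own x) x 300 (its own y) x 4 mm; the origin is the centre of its underside (z = 0). The tins lie on it in a row along its y, about 100 mm apart, their long sides roughly along its x. Wall cupboards hang over the back of the counter, from 0.48 m up and from 0.59 m ahead of the robot: carry things low and near the front.
- drawer (a joint): how far the drawer of the chest is pulled out, in m: 0 fully shut, 0.15 fully out; at the start 0.13 to 0.15. It slides stiffly (about 1.5 N, more when fast) and stays where it is left.
- chest: small fixed wooden chest, 190 deep (own x) x 155 wide (own y) x 56 mm high, origin at the centre of its underside; its open front, 95 mm from the origin at -x, looks to the robot's left (world +y). A tin laid flat in the drawer passes under its top with 7 mm to spare.
- drawer_spot (a point): point on the drawer's floor, 11 mm above the counter, moving with the drawer: about the middle of the part open from above. Its x points the way the drawer shuts, y across, z up. Inside, the drawer is 126 mm wide; its front panel is 68 mm from this point at -x, its back 102 mm at +x. Side walls rise 26 mm over the floor, the front panel 38 mm.
- drawer_knob (a point): tip of the brass knob in the middle of the drawer's front panel, 28 mm above the counter, moving with the drawer; knob 20 mm in diameter, standing 18 mm off the outer face of the panel (151 wide, 43 high). Axes as at drawer_spot: pushing it along +x shuts the drawer.
- offcut: loose bystander: pine offcut 35 x 72 x 28 mm, left of the mat; origin at the centre of its underside
- reel: loose bystander: wooden cotton reel, 35 mm in diameter, 42 mm high, between the mat and the chest, toward the back; origin at the centre of its underside

How it is judged:
By the outcome, as a careful person would: the job done as asked, in the order asked, and still so for the second after the job is handed in, with the robot touching nothing.
It also fails if it takes over 72 s, if anything falls off the work surface, if the arm or the gripper's body presses on something with over 40 N, if the wrist force passes 120 N, or if a joint passes its speed limit or range.

## Working session

There is one attempt and no reset: what is moved stays moved. The work goes in short steps, Python scripts to look and compute and a tool call to move; the robot and the scene stay as the last step left them, time stands still between calls to the robot, and variables do not carry over. Pictures are saved under pics/ and viewed, and the job is handed in when it is done.

Besides the shell and the picture viewer there is one more tool, called as name([rows], argument=value, ...), one row to a line, values as JSON. send_rows: Moves the arm, as the interface text tells. Its arguments: {"type":"object","properties":{"series":{"type":"array"},"fingers":{"type":"number"},"grip_force":{"type":"number"}},"required":["series"]}

```bash
mkdir -p pics; python3 - <<'E'
from bench import r, grab_frame
import cv2
o=r.get_obs()
for k,v in o.items(): print(k,v)
for n in("side","top"):
    f=grab_frame(n); cv2.imwrite(f"pics/{n}0.png",f["frame"][:,:,::-1])
    print(n,f["fx"],f["fy"],f["cx"],f["cy"],f["origin"],f["rotation"])
E
```

```text
clock 0.0
joints [ 1.22287203  0.47782182  0.0223369   1.55646849 -0.01153094  1.10930858
 -0.08310316]
qvel [-1.04612657e-03 -3.27028373e-05  6.28924935e-04  1.06481644e-03
  4.38215979e-04 -4.26930524e-04 -1.55043759e-03]
tau [ 3.17076660e-05 -5.96448541e+01  1.60845000e+00 -2.81201595e+01
  1.25332241e-02  9.22433945e-03  1.81033130e-06]
tcp_pos [ 0.16018459 -0.65509305  0.23030391]
orientation [-2.47039406e+00  1.93907999e+00  2.42474063e-03]
contact_force [ 0.47717613 -0.10847306  0.57374573]
moment [-0.00442665  0.03164586 -0.02017892]
grip_width 0.08567865962208317
side 419.21129835939087 419.21129835939087 272.11217448775176 206.35903659742064 [0.20069871 0.81606912 0.71602921] [-0.52488713  2.62014282 -1.2976402 ]
top 465.8859688475235 465.8859688475235 279.6478410665013 204.93842157905024 [0.4198454  0.01221603 1.37741996] [-2.21350189  2.14600275 -0.1204503 ]
```

View pics/side0.png

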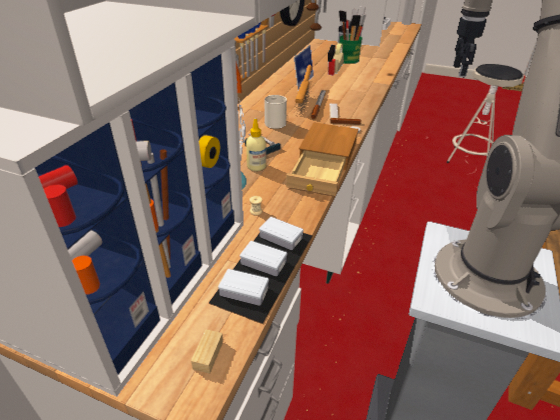

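View pics/top0.png

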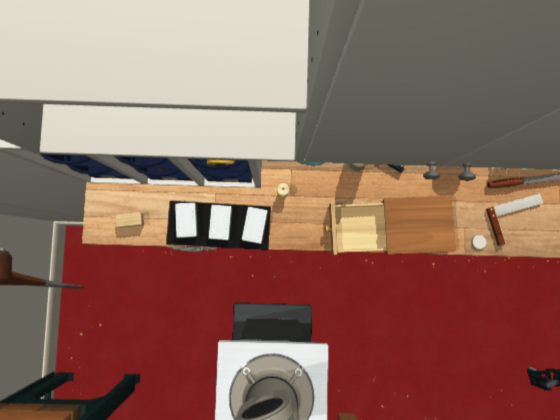

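The side view shows three bright tins on the black mat, the offcut at (207,351), the reel at (256,205) and the open drawer at (318,173). The top view shows the tins at about (186,220), (220,222) and (255,225), with the drawer at about (360,228). I'll measure these next.

```bash
cat > h.py <<'E'
import numpy as np, cv2
from scipy.spatial.transform import Rotation as R
from bench import r, grab_frame
def ray(f,uv,z):
    uv=np.atleast_2d(uv).astype(float)
    d=np.c_[(uv[:,0]-f["cx"])/f["fx"],(uv[:,1]-f["cy"])/f["fy"],np.ones(len(uv))]
    M=f["rotation"]; M=np.array(M)
    M=R.from_rotvec(M).as_matrix() if M.ndim==1 else M
    d=d@M.T; o=np.array(f["origin"])
    return o+d*((z-o[2])/d[:,2])[:,None]
def proj(f,P):
    M=R.from_rotvec(np.array(f["rotation"])).as_matrix()
    c=(np.atleast_2d(P)-np.array(f["origin"]))@M
    return np.c_[c[:,0]/c[:,2]*f["fx"]+f["cx"],c[:,1]/c[:,2]*f["fy"]+f["cy"]]
def obs():
    o=r.get_obs(); np.set_printoptions(precision=4,suppress=True)
    print("t",o["clock"],"tcp",o["tcp_pos"],"rv",np.array(o["orientation"]),"F",o["contact_force"],"w",o["grip_width"]); return o
E
python3 - <<'E'
from h import *
np.set_printoptions(precision=4,suppress=True)
f=grab_frame("top"); im=f["frame"]
hsv=cv2.cvtColor(im,cv2.COLOR_RGB2HSV)
m=((hsv[...,1]<40)&(hsv[...,2]>150)).astype(np.uint8)
roi=np.zeros_like(m); roi[195:252,160:275]=1; m*=roi
cs,_=cv2.findContours(m,cv2.RETR_EXTERNAL,cv2.CHAIN_APPROX_NONE)
for c in cs:
    if cv2.contourArea(c)<150: continue
    P=ray(f,c[:,0,:],0.036)[:,:2].astype(np.float32)
    print("tin",cv2.minAreaRect(P),cv2.minAreaRect(c))
m2=((hsv[...,2]<45)).astype(np.uint8)*roi
c=np.argwhere(m2|m)[:,::-1]; print("mat",cv2.minAreaRect(ray(f,c,0.004)[:,:2].astype(np.float32)))
for n,b in(("top",(155,270,100,480)),("side",(110,390,170,370))):
    f=grab_frame(n); 
    y0,y1,x0,x1=b
    if n=="side": crop=f["frame"][110:310,200:370];k=3
    else: crop=f["frame"][185:265,270:470]; k=4
    cv2.imwrite(f"pics/{n}1.png",cv2.resize(crop,None,fx=k,fy=k,interpolation=cv2.INTER_CUBIC)[:,:,::-1])
f=grab_frame("top");cv2.imwrite("pics/top2.png",cv2.resize(f["frame"][170:260,80:300],None,fx=3.5,fy=3.5)[:,:,::-1])
E
```

```text
tin ((0.4889264702796936, 0.06522464752197266), (0.056532613933086395, 0.09724316745996475), 80.83618927001953) ((254.07691955566406, 224.61537170410156), (19.611614227294922, 33.73197555541992), 11.309932708740234)
tin ((0.49390923976898193, 0.16480261087417603), (0.05654017627239227, 0.09753347188234329), 87.35872650146484) ((219.5164337158203, 221.81967163085938), (19.646255493164062, 33.950904846191406), 5.19442892074585)
tin ((0.49743974208831787, 0.26418358087539673), (0.09565530717372894, 0.05745752528309822), 2.710123062133789) ((185.0, 219.5), (33.0, 20.0), 90.0)
mat ((0.48508158326148987, 0.17133991420269012), (0.29440590739250183, 0.12560497224330902), 88.43498992919922)
```

```bash
ls pics
```

```text
side0.png
side1.png
top0.png
top1.png
top2.png
```

View pics/side1.png

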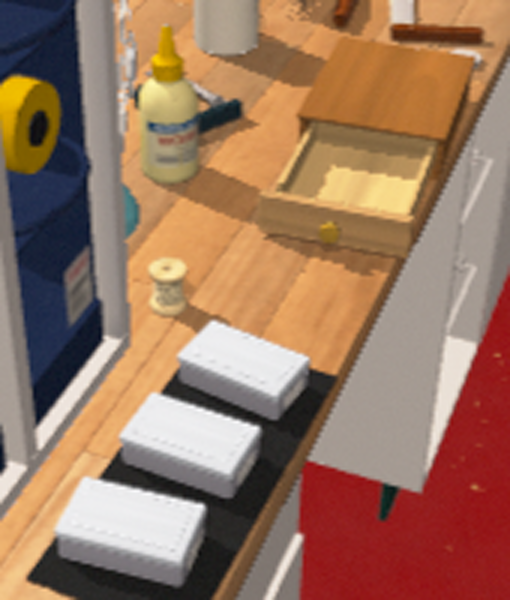

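View pics/top1.png

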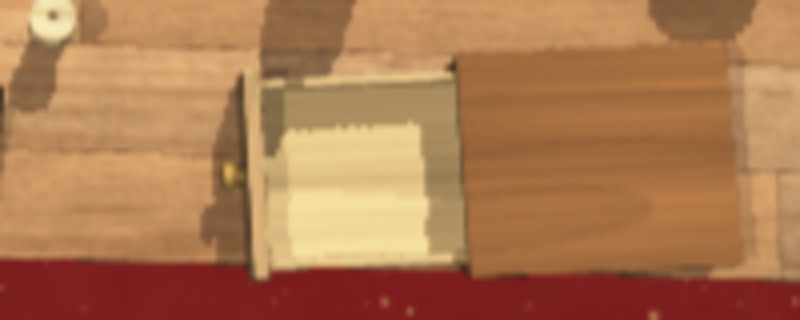

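```bash
python3 - <<'E'
from h import *
np.set_printoptions(precision=4,suppress=True)
f=grab_frame("side"); im=f["frame"]
hsv=cv2.cvtColor(im,cv2.COLOR_RGB2HSV)
for V in (150,200,225):
    m=((hsv[...,1]<60)&(hsv[...,2]>V)).astype(np.uint8)
    roi=np.zeros_like(m); roi[215:310,215:310]=1; m*=roi
    cs,_=cv2.findContours(m,cv2.RETR_EXTERNAL,cv2.CHAIN_APPROX_NONE)
    for c in cs:
        if cv2.contourArea(c)<150: continue
        P=ray(f,c[:,0,:],0.036)[:,:2].astype(np.float32)
        print(V,cv2.minAreaRect(P),cv2.boundingRect(c))
# front-panel wood of drawer/chest masks in top
f=grab_frame("top")
print(proj(f,[[.489,.065,.036]]))
pts=dict(pl=(331,204),pr=(334,253))
cv2.imwrite("pics/side2.png",cv2.resize(im[210:315,210:315],None,fx=5.5,fy=5.5,interpolation=cv2.INTER_CUBIC)[:,:,::-1])
E
```

```text
150 ((0.4947202205657959, 0.2679143249988556), (0.09635711461305618, 0.06065993383526802), 5.091949462890625) (218, 269, 50, 30)
150 ((0.4909341335296631, 0.16977515816688538), (0.06072399392724037, 0.09625083208084106), 86.94426727294922) (240, 241, 47, 28)
150 ((0.48595738410949707, 0.07127334177494049), (0.06351663917303085, 0.09581346064805984), 81.6698226928711) (259, 217, 44, 26)
150 ((0.5949716567993164, 0.14100520312786102), (0.025067314505577087, 0.1607668697834015), 5.919091701507568) (215, 215, 26, 43)
200 ((0.49564918875694275, 0.2663041353225708), (0.09478768706321716, 0.05636512488126755), 5.032974720001221) (218, 269, 50, 28)
200 ((0.4919218420982361, 0.16841961443424225), (0.0557708702981472, 0.09426168352365494), 86.77491760253906) (240, 241, 46, 27)
200 ((0.4859981834888458, 0.06807630509138107), (0.056934963911771774, 0.09407947212457657), 80.89250183105469) (259, 217, 44, 25)
225 ((0.4962866008281708, 0.265403687953949), (0.09367223083972931, 0.05441759154200554), 5.003350257873535) (218, 269, 49, 27)
225 ((0.4925193190574646, 0.16782505810260773), (0.054897066205739975, 0.09287697821855545), 86.94426727294922) (240, 241, 46, 26)
225 ((0.4863269329071045, 0.06766519695520401), (0.05410479009151459, 0.09378891438245773), 81.4062271118164) (259, 217, 44, 24)
[[254.1809 224.5331]]
```

Tin positions agree between the two views to within about 3 mm, and the sizes match the ones given. Next I'll measure the drawer, chest and bystanders.

```bash
python3 - <<'E'
from h import *
np.set_printoptions(precision=4,suppress=True)
f=grab_frame("top")
C=lambda *p:np.array(p)/4.0-0.375+np.array([270,185])
ch=ray(f,C((457,55),(470,275),(742,262),(728,40)),.056)[:,:2]; print("chest",ch,ch.mean(0),np.linalg.norm(np.diff(ch,axis=0),axis=1))
d=ch[2]+ch[3]-ch[0]-ch[1]; print("yaw x axis",np.degrees(np.arctan2(d[1],d[0])))
pa=ray(f,C((247,70),(262,279)),.049)[:,:2]; print("panel top mid",pa,pa.mean(0),np.linalg.norm(pa[0]-pa[1]))
d=pa[1]-pa[0];print("panel yaw",np.degrees(np.arctan2(d[1],d[0])))
print("knob",ray(f,C((224,174)),.028),"reel",ray(f,C((52,18)),.042))
g=grab_frame("side")
S=lambda *p:np.array(p)/3.0-1/3+np.array([200,110])
ch=ray(g,S((340,38),(473,57),(445,138),(301,118)),.056)[:,:2];print("side chest",ch,ch.mean(0),np.linalg.norm(np.diff(ch,axis=0),axis=1))
print("panel top side",ray(g,S((262,194),(416,222)),.049))
print("knob",ray(g,S((329,233)),.028),"reel",ray(g,S((168,265)),.042))
print("offcut",ray(g,[207,345],.028))
E
```

```text
chest [[ 0.5744 -0.3041]
 [ 0.418  -0.3148]
 [ 0.433  -0.5086]
 [ 0.5915 -0.4994]] [ 0.5042 -0.4067] [0.1568 0.1944 0.1588]
yaw x axis -85.28296868451702
panel top mid [[ 0.5595 -0.1546]
 [ 0.4107 -0.1682]] [ 0.4851 -0.1614] 0.1494965544198497
panel yaw -174.77908927353053
knob [[ 0.4854 -0.1421  0.028 ]] reel [[ 0.5935 -0.0137  0.042 ]]
side chest [[ 0.5852 -0.4901]
 [ 0.4298 -0.5031]
 [ 0.4138 -0.3127]
 [ 0.5642 -0.2941]] [ 0.4983 -0.4   ] [0.156  0.191  0.1516]
panel top side [[ 0.5533 -0.1511  0.049 ]
 [ 0.4023 -0.1622  0.049 ]]
knob [[ 0.4806 -0.1424  0.028 ]] reel [[ 0.5934 -0.0178  0.042 ]]
offcut [[0.4925 0.4283 0.028 ]]
```

```bash
cat >> h.py <<'E'
def plan(*way, yaw=None, step=0.04):
    o=r.get_obs(); p=np.array(o["tcp_pos"]); M=R.from_rotvec(o["orientation"]).as_matrix()
    np.set_printoptions(precision=4,suppress=True)
    psi=np.degrees(np.arctan2(M[1,0],M[0,0])); print("t",o["clock"],"tcp",p,"yaw",psi,"tooldir",M[:,2],"F",o["contact_force"],"w",o["grip_width"])
    if yaw is not None:
        t=psi-yaw; print("turn tool z units",t/5)
        M=R.from_euler("z",yaw-psi,degrees=True).as_matrix()@M
    for w in way:
        d=M.T@(np.array(w)-p); n=max(1,int(np.ceil(np.abs(d).max()/step))); print("->",w,n,"rows of",d/n,"total",d); p=np.array(w)
E
python3 -c "
from h import *
plan((.42,-.36,.23)); plan((.42,-.36,.23),(.487,.0665,.20),yaw=-99)"
```

```text
t 0.5 tcp [ 0.1603 -0.6557  0.2313] yaw -76.26107009998503 tooldir [-0.  0. -1.] F [-0.1747  0.6166  0.8343] w 0.0857465841644456
-> (0.42, -0.36, 0.23) 9 rows of [-0.0251 -0.0358  0.0001] total [-0.2255 -0.3225  0.0013]
t 0.5 tcp [ 0.1603 -0.6557  0.2313] yaw -76.26107009998503 tooldir [-0.  0. -1.] F [-0.1747  0.6166  0.8343] w 0.0857465841644456
turn tool z units 4.547785980002994
-> (0.42, -0.36, 0.23) 9 rows of [-0.037  -0.0234  0.0001] total [-0.3327 -0.2102  0.0013]
-> (0.487, 0.0665, 0.2) 11 rows of [-0.0392  0.      0.0027] total [-0.4317  0.0005  0.03  ]
```

send_rows([
  [[-0.025,-0.036,0],[0,0,0]],
  [[-0.025,-0.036,0],[0,0,0]],
  [[-0.025,-0.036,0],[0,0,0]],
  [[-0.025,-0.036,0],[0,0,0]],
  [[-0.025,-0.036,0],[0,0,0]],
  [[-0.025,-0.036,0],[0,0,0]],
  [[-0.025,-0.036,0],[0,0,0]],
  [[-0.025,-0.036,0],[0,0,0]],
  [[-0.025,-0.036,0],[0,0,0]],
  [[0,0,0],[0,0,0.9]],
  [[0,0,0],[0,0,0.9]],
  [[0,0,0],[0,0,0.9]],
  [[0,0,0],[0,0,0.9]],
  [[0,0,0],[0,0,0.9]],
  [[0,0,0],[0,0,0]],
], fingers=20, grip_force=70)

```text
clock: 2.38
tcp_pos: [0.4217, -0.3602, 0.2315]
orientation: [2.046, -2.384, 0.001]
contact_force: [-0.2, -0.1, 0.4]
grip_width: 0.0785
```

```bash
python3 -c "
from h import *
plan((.487,.0665,.17),yaw=-99); print(r.get_obs()['joints'])"
```

```text
t 2.375 tcp [ 0.4217 -0.3602  0.2315] yaw -98.71818323601123 tooldir [ 0.0002 -0.0003 -1.    ] F [-0.2136 -0.1415  0.4258] w 0.07845774456748485
turn tool z units 0.056363352797754375
-> (0.487, 0.0665, 0.17) 11 rows of [-0.0392  0.0002  0.0056] total [-0.4317  0.0022  0.0614]
[ 0.6536  0.2821 -0.0718  1.8429  0.0236  1.0171 -1.1507]
```

send_rows([
  [[-0.039,0,0.005],[0,0,0.05]],
  [[-0.039,0,0.005],[0,0,0]],
  [[-0.039,0,0.005],[0,0,0]],
  [[-0.039,0,0.005],[0,0,0]],
  [[-0.039,0,0.005],[0,0,0]],
  [[-0.039,0,0.005],[0,0,0]],
  [[-0.039,0,0.005],[0,0,0]],
  [[-0.039,0,0.005],[0,0,0]],
  [[-0.039,0,0.005],[0,0,0]],
  [[-0.04,0,0.005],[0,0,0]],
  [[-0.04,0.002,0.01],[0,0,0]],
  [[0,0,0],[0,0,0]],
  [[0,0,0],[0,0,0]],
])

```text
clock: 4.0
tcp_pos: [0.487, 0.0652, 0.1713]
orientation: [2.041, -2.388, 0.0]
contact_force: [-0.6, -0.7, 1.1]
grip_width: 0.0786
```

```bash
python3 -c "
from h import *
plan((.487,.0665,.07),(.487,.0665,.0085),yaw=-99)
f=grab_frame('side'); cv2.imwrite('pics/s3.png',cv2.resize(f['frame'][150:310,200:360],None,fx=3.5,fy=3.5)[:,:,::-1])"
```

```text
t 4.0 tcp [0.487  0.0652 0.1713] yaw -98.9651396362488 tooldir [-0.0001 -0.0005 -1.    ] F [-0.5718 -0.7408  1.0555] w 0.07860653496195932
turn tool z units 0.006972072750241409
-> (0.487, 0.0665, 0.07) 3 rows of [-0.0004  0.0001  0.0338] total [-0.0013  0.0002  0.1013]
-> (0.487, 0.0665, 0.0085) 2 rows of [-0.     -0.      0.0307] total [-0.     -0.      0.0615]
```

View pics/s3.png

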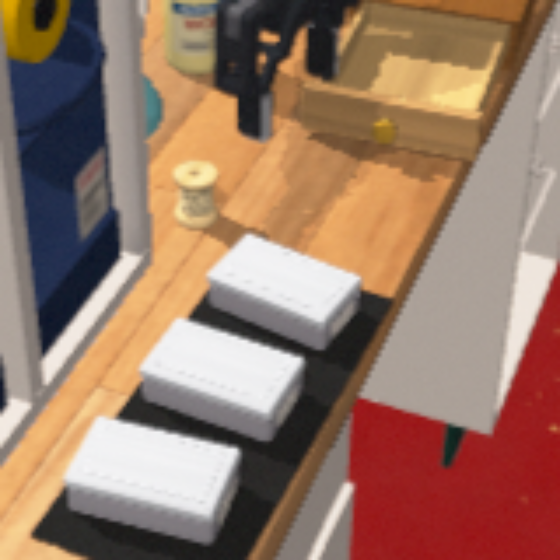

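The gripper shows at about crop (270,100), high above the tins, which fits a TCP height of 0.17. I'll go down to just above the right tin and check.

send_rows([
  [[0,0,0.035],[0,0,0]],
  [[-0.001,0,0.035],[0,0,0]],
  [[0,0,0.035],[0,0,0]],
  [[0,0,0],[0,0,0]],
  [[0,0,0],[0,0,0]],
])

```text
clock: 4.68
tcp_pos: [0.488, 0.0663, 0.0674]
orientation: [-2.038, 2.389, -0.001]
contact_force: [0.8, -0.7, 0.5]
grip_width: 0.0786
```

```bash
python3 -c "
from h import *
plan((.487,.0665,.0085),yaw=-99)
f=grab_frame('side'); cv2.imwrite('pics/s4.png',cv2.resize(f['frame'][150:310,200:360],None,fx=3.5,fy=3.5)[:,:,::-1])"
```

```text
t 4.675 tcp [0.488  0.0663 0.0674] yaw -99.06877069563285 tooldir [ 0.0014 -0.     -1.    ] F [ 0.798  -0.7103  0.4686] w 0.07864246903915592
turn tool z units -0.013754139126569953
-> (0.487, 0.0665, 0.0085) 2 rows of [-0.      0.0005  0.0295] total [-0.0001  0.0011  0.0589]
```

View pics/s4.png

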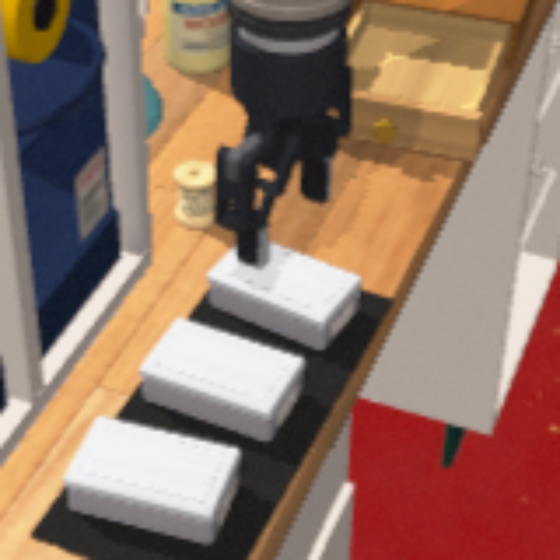

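The near finger tip at crop (255,255) is in line with the tin's left side, allowing for its height. I'll descend slowly and watch the force.

send_rows([
  [[0,0,0.015],[0,0,0]],
  [[0,0,0.015],[0,0,0]],
  [[0,0.001,0.01],[0,0,0]],
  [[0,0,0],[0,0,0]],
])

```text
clock: 5.22
tcp_pos: [0.4851, 0.0669, 0.0252]
orientation: [2.039, -2.387, -0.002]
contact_force: [-0.2, -0.2, 0.2]
grip_width: 0.0788
```

send_rows([
  [[0,0,0.01],[0,0,0]],
  [[0,0,0.008],[0,0,0]],
  [[0,0,0],[0,0,0]],
  [[0,0,0],[0,0,0]],
])

```text
clock: 5.72
tcp_pos: [0.4863, 0.067, 0.0084]
orientation: [-2.04, 2.389, -0.0]
contact_force: [-0.4, 0.9, 0.1]
grip_width: 0.0788
```

send_rows([
  [[0,0,0],[0,0,0]],
  [[0,0,0],[0,0,0]],
  [[0,0,0],[0,0,0]],
  [[0,0,0],[0,0,0]],
  [[0,0,0],[0,0,0]],
  [[0,0,0],[0,0,0]],
  [[0,0,0],[0,0,0]],
  [[0,0,0],[0,0,0]],
], fingers=255, grip_force=70)

```text
clock: 6.72
tcp_pos: [0.4865, 0.0669, 0.0089]
orientation: [-2.04, 2.389, -0.001]
contact_force: [-0.7, -0.1, 5.0]
grip_width: 0.0546
```

```bash
python3 -c "
from h import *
plan((.487,.0665,.04))"
```

```text
t 6.725 tcp [0.4865 0.0669 0.0089] yaw -99.02154326984716 tooldir [ 0.0008 -0.0001 -1.    ] F [-0.6972 -0.0974  5.0431] w 0.05456133264820555
-> (0.487, 0.0665, 0.04) 1 rows of [ 0.0003 -0.0006 -0.0311] total [ 0.0003 -0.0006 -0.0311]
```

send_rows([
  [[0,0,-0.006],[0,0,0]],
  [[0,0,-0.012],[0,0,0]],
  [[0,0,-0.012],[0,0,0]],
  [[0,0,0],[0,0,0]],
  [[0,0,0],[0,0,0]],
  [[0,0,0],[0,0,0]],
  [[0,0,0],[0,0,0]],
])

```text
clock: 7.6
tcp_pos: [0.4859, 0.0669, 0.038]
orientation: [2.04, -2.389, -0.0]
contact_force: [-0.0, -0.5, -1.2]
grip_width: 0.0547
```

```bash
python3 -c "
from h import *
f=grab_frame('side')
for i in range(5): print(np.round(r.get_obs()['contact_force'],2),np.round(r.get_obs()['moment'],3)); grab_frame('side')
plan()
cv2.imwrite('pics/s5.png',cv2.resize(f['frame'][150:310,200:360],None,fx=3.5,fy=3.5)[:,:,::-1])"
```

```text
[-0.    0.19 -1.26] [-0.023  0.033  0.042]
[-0.37 -0.2  -1.78] [-0.036  0.047 -0.079]
[-0.29 -0.08 -1.08] [-0.004  0.037 -0.037]
[ 0.24  0.27 -1.2 ] [ 0.037 -0.013  0.013]
[ 0.09  0.03 -0.62] [ 0.004  0.042 -0.005]
t 7.9 tcp [0.4861 0.067  0.0382] yaw -99.00827752879911 tooldir [-0.0001 -0.     -1.    ] F [-0.3387  0.1152 -1.3815] w 0.05456693344745092
```

View pics/s5.png

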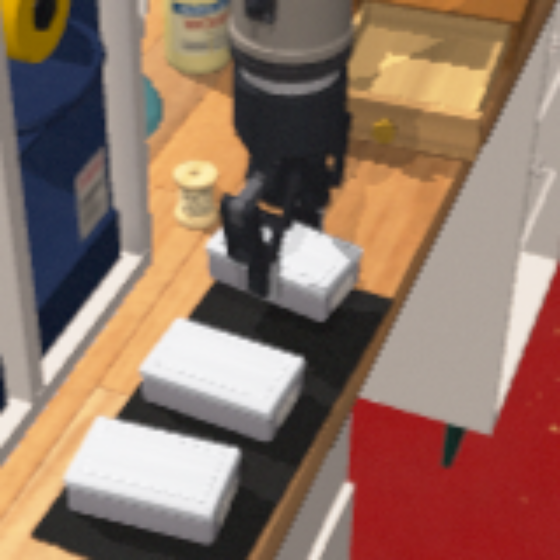

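The tin is lifted about 30 mm and reads about 1.2 N, so it's empty. I'll put it back.

send_rows([
  [[0,0,0.012],[0,0,0]],
  [[0,0,0.01],[0,0,0]],
  [[0,0,0.005],[0,0,0]],
  [[0,0,0.002],[0,0,0]],
  [[0,0,0],[0,0,0]],
  [[0,0,0],[0,0,0]],
])

```text
clock: 8.65
tcp_pos: [0.4864, 0.067, 0.0094]
orientation: [-2.04, 2.389, -0.0]
contact_force: [-0.2, 0.3, -1.4]
grip_width: 0.0547
```

send_rows([
  [[0,0,0.001],[0,0,0]],
  [[0,0,0],[0,0,0]],
  [[0,0,0],[0,0,0]],
])

```text
clock: 9.02
tcp_pos: [0.4864, 0.067, 0.0089]
orientation: [-2.04, 2.389, -0.001]
contact_force: [-2.0, -0.1, 5.6]
grip_width: 0.0545
```

Touched down (+5.6 N). I'll release it and go up.

send_rows([
  [[0,0,0],[0,0,0]],
  [[0,0,0],[0,0,0]],
  [[0,0,0],[0,0,0]],
  [[0,0,0],[0,0,0]],
  [[0,0,-0.02],[0,0,0]],
  [[0,0,-0.03],[0,0,0]],
  [[0,0,-0.03],[0,0,0]],
  [[0,0,0],[0,0,-0.6]],
  [[0,0,0],[0,0,-0.6]],
  [[0,0,0],[0,0,0]],
], fingers=20)

```text
clock: 10.28
tcp_pos: [0.4861, 0.0669, 0.0883]
orientation: [-2.162, 2.28, 0.0]
contact_force: [-0.6, 0.3, 0.4]
grip_width: 0.0787
```

```bash
python3 -c "
from h import *
plan((.493,.1665,.085),(.493,.1665,.0085),yaw=-93)"
```

```text
t 10.275 tcp [0.4861 0.0669 0.0883] yaw -93.04662228271162 tooldir [-0.  0. -1.] F [-0.5776  0.2808  0.3684] w 0.0786532523598943
turn tool z units -0.00932445654232481
-> (0.493, 0.1665, 0.085) 3 rows of [-0.0333 -0.0006  0.0011] total [-0.0998 -0.0017  0.0033]
-> (0.493, 0.1665, 0.0085) 2 rows of [ 0.     -0.      0.0382] total [ 0.     -0.      0.0765]
```

send_rows([
  [[-0.033,-0.001,0],[0,0,0]],
  [[-0.033,-0.001,0],[0,0,0]],
  [[-0.034,0,0],[0,0,0]],
  [[0,0,0],[0,0,0]],
  [[0,0,0.03],[0,0,0]],
  [[0,0,0.025],[0,0,0]],
  [[0,0,0.012],[0,0,0]],
  [[0,0,0.012],[0,0,0]],
  [[0,0,0],[0,0,0]],
  [[0,0,0],[0,0,0]],
])

```text
clock: 11.52
tcp_pos: [0.4939, 0.1669, 0.0098]
orientation: [-2.162, 2.279, -0.001]
contact_force: [-0.4, -0.4, -0.7]
grip_width: 0.0785
```

send_rows([
  [[0,0,0],[0,0,0]],
  [[0,0,0],[0,0,0]],
  [[0,0,0],[0,0,0]],
  [[0,0,0],[0,0,0]],
  [[0,0,0],[0,0,0]],
  [[0,0,0],[0,0,0]],
], fingers=255)

```text
clock: 12.28
tcp_pos: [0.494, 0.1668, 0.0103]
orientation: [-2.161, 2.278, -0.001]
contact_force: [-1.3, -0.9, 6.4]
grip_width: 0.0545
```

send_rows([
  [[0,0,-0.006],[0,0,0]],
  [[0,0,-0.012],[0,0,0]],
  [[0,0,-0.012],[0,0,0]],
  [[0,0,0],[0,0,0]],
  [[0,0,0],[0,0,0]],
  [[0,0,0],[0,0,0]],
  [[0,0,0],[0,0,0]],
])

```text
clock: 13.15
tcp_pos: [0.4932, 0.1666, 0.039]
orientation: [2.162, -2.279, -0.0]
contact_force: [0.8, -0.1, -1.3]
grip_width: 0.0546
```

```bash
python3 -c "
from h import *
f=grab_frame('side')
plan()
cv2.imwrite('pics/s6.png',cv2.resize(f['frame'][150:310,200:360],None,fx=3.5,fy=3.5)[:,:,::-1])"
```

```text
t 13.2 tcp [0.4932 0.1667 0.039 ] yaw -93.00961425706699 tooldir [-0.0006 -0.0002 -1.    ] F [ 0.4738 -0.22   -1.4786] w 0.05461687486313073
```

View pics/s6.png

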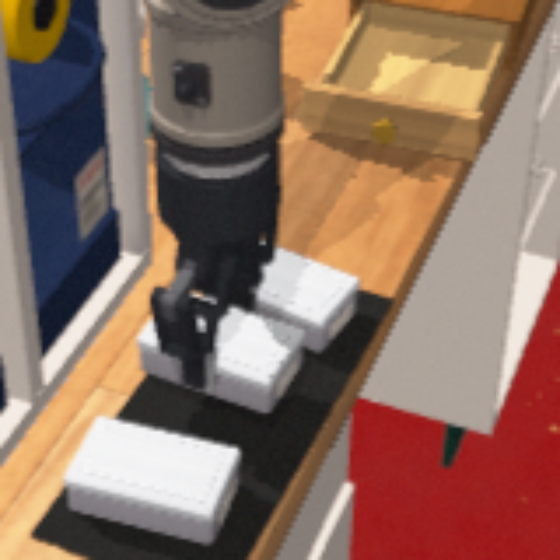

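The middle tin reads about 1.3 N and hangs clear, so it's empty too. I'll put it back and lift the third.

send_rows([
  [[0,0,0.012],[0,0,0]],
  [[0,0,0.01],[0,0,0]],
  [[0,0,0.005],[0,0,0]],
  [[0,0,0.002],[0,0,0]],
  [[0,0,0.001],[0,0,0]],
  [[0,0,0],[0,0,0]],
  [[0,0,0],[0,0,0]],
])

```text
clock: 14.08
tcp_pos: [0.4927, 0.1665, 0.0102]
orientation: [2.161, -2.278, 0.0]
contact_force: [-6.5, -2.6, 14.2]
grip_width: 0.0546
```

send_rows([
  [[0,0,0],[0,0,0]],
  [[0,0,0],[0,0,0]],
  [[0,0,0],[0,0,0]],
  [[0,0,0],[0,0,0]],
  [[0,0,-0.02],[0,0,0]],
  [[0,0,-0.03],[0,0,0]],
  [[0,0,-0.03],[0,0,0]],
  [[0,0,0],[0,0,-0.7]],
  [[0,0,0],[0,0,-0.7]],
  [[0,0,0],[0,0,0]],
], fingers=20)

```text
clock: 15.32
tcp_pos: [0.4933, 0.1666, 0.0893]
orientation: [2.297, -2.144, -0.0]
contact_force: [-0.6, 0.2, -0.3]
grip_width: 0.0786
```

```bash
python3 -c "
from h import *
plan((.4965,.265,.085),(.4965,.265,.0085),yaw=-86)"
```

```text
t 15.325 tcp [0.4933 0.1666 0.0893] yaw -86.05101514796469 tooldir [-0.0001  0.     -1.    ] F [-0.5566  0.2231 -0.2608] w 0.07863083743636602
turn tool z units -0.01020302959293815
-> (0.4965, 0.265, 0.085) 3 rows of [-0.0326 -0.0033  0.0014] total [-0.0979 -0.01    0.0043]
-> (0.4965, 0.265, 0.0085) 2 rows of [ 0.     -0.      0.0382] total [ 0.     -0.      0.0765]
```

send_rows([
  [[-0.033,-0.003,0],[0,0,0]],
  [[-0.033,-0.003,0],[0,0,0]],
  [[-0.032,-0.004,0],[0,0,0]],
  [[0,0,0],[0,0,0]],
  [[0,0,0.03],[0,0,0]],
  [[0,0,0.025],[0,0,0]],
  [[0,0,0.013],[0,0,0]],
  [[0,0,0.012],[0,0,0]],
  [[0,0,0],[0,0,0]],
  [[0,0,0],[0,0,0]],
])

```text
clock: 16.58
tcp_pos: [0.4971, 0.2654, 0.0099]
orientation: [-2.296, 2.142, -0.001]
contact_force: [0.1, -0.3, -0.2]
grip_width: 0.0789
```

send_rows([
  [[0,0,0],[0,0,0]],
  [[0,0,0],[0,0,0]],
  [[0,0,0],[0,0,0]],
  [[0,0,0],[0,0,0]],
  [[0,0,0],[0,0,0]],
  [[0,0,0],[0,0,0]],
], fingers=255, grip_force=90)

```text
clock: 17.32
tcp_pos: [0.4973, 0.2647, 0.0105]
orientation: [-2.297, 2.143, -0.002]
contact_force: [-0.8, -1.8, 8.2]
grip_width: 0.0545
```

send_rows([
  [[0,0,-0.006],[0,0,0]],
  [[0,0,-0.012],[0,0,0]],
  [[0,0,-0.012],[0,0,0]],
  [[0,0,0],[0,0,0]],
  [[0,0,0],[0,0,0]],
  [[0,0,0],[0,0,0]],
  [[0,0,0],[0,0,0]],
])

```text
clock: 18.2
tcp_pos: [0.4964, 0.2651, 0.039]
orientation: [2.297, -2.142, -0.0]
contact_force: [-1.3, 0.4, -6.5]
grip_width: 0.0543
```

```bash
python3 -c "
from h import *
f=grab_frame('side')
plan();print(r.get_obs()['moment'])
cv2.imwrite('pics/s7.png',cv2.resize(f['frame'][150:310,200:360],None,fx=3.5,fy=3.5)[:,:,::-1])"
```

```text
t 18.25 tcp [0.4964 0.2651 0.039 ] yaw -86.00587177595628 tooldir [-0.0005 -0.0003 -1.    ] F [ 0.4284  0.7872 -6.5085] w 0.054265637423964036
[-0.0183  0.0152 -0.0107]
```

View pics/s7.png

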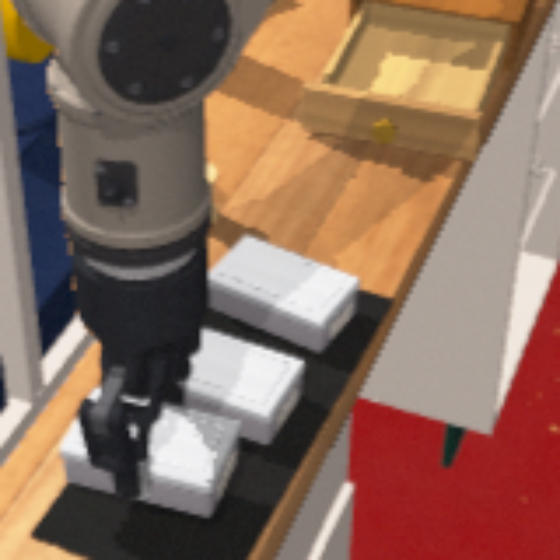

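The third tin weighs about 6.5 N (0.66 kg), so it's the full one. I'll carry it over to the drawer.

```bash
python3 -c "
from h import *
plan((.4965,.265,.15),(.489,-.24,.15),yaw=-85.2)"
```

```text
t 18.25 tcp [0.4964 0.2651 0.039 ] yaw -86.00587177595628 tooldir [-0.0005 -0.0003 -1.    ] F [ 0.4284  0.7872 -6.5085] w 0.054265637423964036
turn tool z units -0.16117435519125536
-> (0.4965, 0.265, 0.15) 3 rows of [ 0.    -0.    -0.037] total [ 0.0001 -0.0001 -0.111 ]
-> (0.489, -0.24, 0.15) 13 rows of [0.0387 0.0038 0.    ] total [0.5026 0.0497 0.0001]
```

send_rows([
  [[0,0,-0.025],[0,0,-0.16]],
  [[0,0,-0.035],[0,0,0]],
  [[0,0,-0.035],[0,0,0]],
  [[0.01,0.001,-0.016],[0,0,0]],
  [[0.02,0.002,0],[0,0,0]],
  [[0.035,0.0035,0],[0,0,0]],
  [[0.04,0.004,0],[0,0,0]],
  [[0.04,0.004,0],[0,0,0]],
  [[0.04,0.004,0],[0,0,0]],
  [[0.04,0.004,0],[0,0,0]],
  [[0.04,0.004,0],[0,0,0]],
  [[0.04,0.004,0],[0,0,0]],
  [[0.04,0.004,0],[0,0,0]],
  [[0.04,0.004,0],[0,0,0]],
  [[0.04,0.004,0],[0,0,0]],
  [[0.04,0.004,0],[0,0,0]],
  [[0.035,0.0035,0],[0,0,0]],
  [[0.02,0.002,0],[0,0,0]],
  [[0.01,0.001,0],[0,0,0]],
  [[0,0,0],[0,0,0]],
])

```text
clock: 20.75
tcp_pos: [0.4876, -0.267, 0.1498]
orientation: [2.312, -2.127, -0.002]
contact_force: [-0.8, 0.4, -6.8]
grip_width: 0.0542
```

```bash
python3 -c "
from h import *
plan((.489,-.24,.07),yaw=-85.2)
f=grab_frame('side')
cv2.imwrite('pics/s8.png',cv2.resize(f['frame'][100:260,220:400],None,fx=3.5,fy=3.5)[:,:,::-1])
f=grab_frame('top')
cv2.imwrite('pics/t8.png',cv2.resize(f['frame'][170:290,150:470],None,fx=2.4,fy=2.4)[:,:,::-1])"
```

```text
t 20.75 tcp [ 0.4876 -0.267   0.1498] yaw -85.22130427787638 tooldir [-0.0008  0.0007 -1.    ] F [-0.811   0.3836 -6.8156] w 0.05420608587620487
turn tool z units -0.004260855575276423
-> (0.489, -0.24, 0.07) 2 rows of [-0.0134 -0.0019  0.0399] total [-0.0268 -0.0037  0.0798]
```

View pics/s8.png

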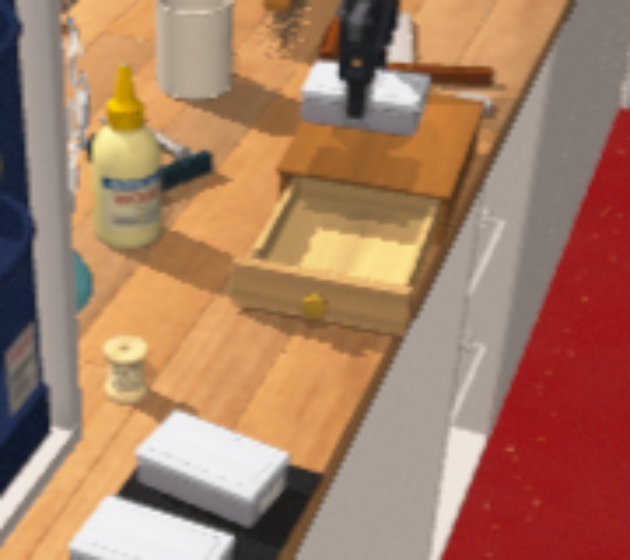

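View pics/t8.png

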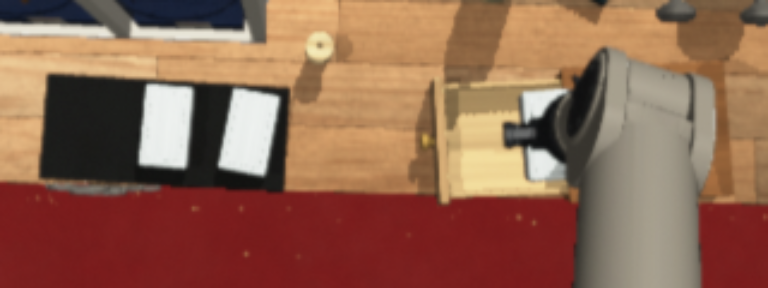

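My row sums overshot by 27 mm, and the tin now sits high over the chest edge. I'll shift back over the drawer opening and then lower.

send_rows([
  [[-0.012,-0.002,0],[0,0,0]],
  [[-0.015,-0.002,0],[0,0,0]],
  [[0,0,0.02],[0,0,0]],
  [[0,0,0.025],[0,0,0]],
  [[0,0,0.02],[0,0,0]],
  [[0,0,0],[0,0,0]],
  [[0,0,0],[0,0,0]],
])

```text
clock: 21.72
tcp_pos: [0.4906, -0.2395, 0.0862]
orientation: [-2.313, 2.125, -0.002]
contact_force: [-0.1, -0.5, -6.6]
grip_width: 0.0543
```

```bash
python3 -c "
from h import *
plan((.489,-.24,.0195),yaw=-85.2)
f=grab_frame('side')
cv2.imwrite('pics/s9.png',cv2.resize(f['frame'][110:210,270:370],None,fx=5.5,fy=5.5,interpolation=cv2.INTER_CUBIC)[:,:,::-1])
f=grab_frame('top')
cv2.imwrite('pics/t9.png',cv2.resize(f['frame'][185:265,310:430],None,fx=6,fy=6,interpolation=cv2.INTER_CUBIC)[:,:,::-1])"
```

```text
t 21.725 tcp [ 0.4906 -0.2395  0.0862] yaw -85.15275430867062 tooldir [ 0.0013 -0.0002 -1.    ] F [-0.0552 -0.5203 -6.5642] w 0.05434849915846053
turn tool z units 0.009449138265875946
-> (0.489, -0.24, 0.0195) 2 rows of [0.0002 0.0008 0.0333] total [0.0004 0.0017 0.0667]
```

View pics/s9.png

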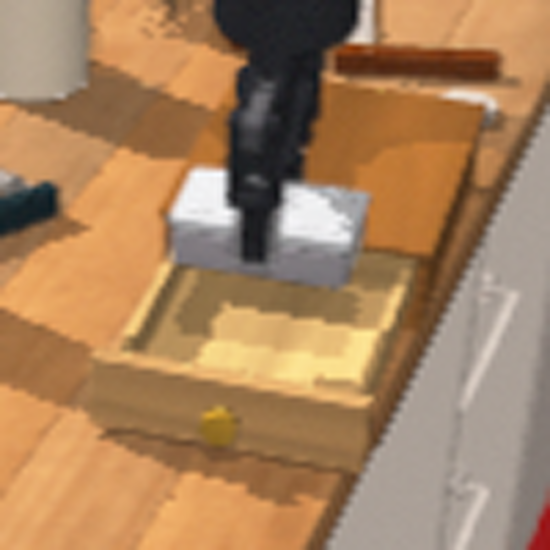

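View pics/t9.png

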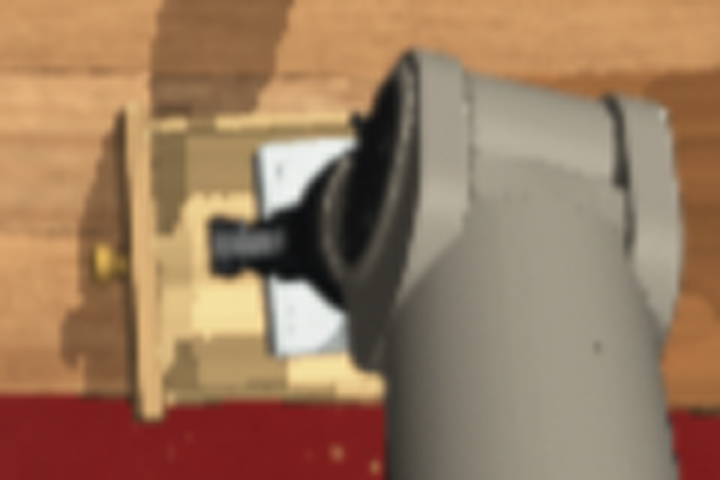

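```bash
python3 -c "
from h import *
f=grab_frame('top'); np.set_printoptions(precision=4,suppress=True)
T=lambda *p:(np.array(p)+.5)/6-.5+np.array([310,185])
print('tin top',ray(f,T((262,145),(275,355)),.0862-.0099+.036))
w=ray(f,T((255,122),(265,395),(255,130),(270,385)),.037);print('walls',w)
print('panel top', ray(f,T((148,108),(163,415),(127,106),(140,418)),.049))
"
```

```text
tin top [[ 0.5366 -0.2069  0.1123]
 [ 0.4414 -0.2143  0.1123]]
walls [[ 0.5546 -0.2164  0.037 ]
 [ 0.4235 -0.2232  0.037 ]
 [ 0.5507 -0.2165  0.037 ]
 [ 0.4283 -0.2256  0.037 ]]
panel top [[ 0.5585 -0.1629  0.049 ]
 [ 0.4126 -0.1728  0.049 ]
 [ 0.5591 -0.1528  0.049 ]
 [ 0.4108 -0.1619  0.049 ]]
```

The tin's centre at about (0.4915, -0.238) lies within 2 mm of the drawer's middle, with about 15 mm to each side wall. I'll lower it.

send_rows([
  [[0,0.001,0.02],[0,0,0]],
  [[0,0,0.02],[0,0,0]],
  [[0,0,0.015],[0,0,0]],
  [[0,0,0.008],[0,0,0]],
  [[0,0,0.003],[0,0,0]],
  [[0,0,0],[0,0,0]],
  [[0,0,0],[0,0,0]],
])

```text
clock: 22.75
tcp_pos: [0.4892, -0.2404, 0.0198]
orientation: [-2.312, 2.127, -0.001]
contact_force: [0.3, -0.5, -6.4]
grip_width: 0.0543
```

send_rows([
  [[0,0,0.001],[0,0,0]],
  [[0,0,0.001],[0,0,0]],
  [[0,0,0],[0,0,0]],
  [[0,0,0],[0,0,0]],
])

```text
clock: 23.25
tcp_pos: [0.4889, -0.2403, 0.0175]
orientation: [-2.312, 2.127, -0.001]
contact_force: [-0.1, -0.0, -3.3]
grip_width: 0.0542
```

Partly carried by the floor now, so about 0.5 mm more.

send_rows([
  [[0,0,0.0005],[0,0,0]],
  [[0,0,0],[0,0,0]],
  [[0,0,0],[0,0,0]],
])

```text
clock: 23.62
tcp_pos: [0.4889, -0.2404, 0.0174]
orientation: [2.312, -2.127, 0.001]
contact_force: [-2.6, 1.9, 5.8]
grip_width: 0.0542
```

send_rows([
  [[0,0,0],[0,0,0]],
  [[0,0,0],[0,0,0]],
  [[0,0,0],[0,0,0]],
  [[0,0,0],[0,0,0]],
  [[0,0,-0.01],[0,0,0]],
  [[0,0,-0.025],[0,0,0]],
  [[0,0,-0.035],[0,0,0]],
  [[0,0,-0.04],[0,0,0]],
  [[0,0,-0.04],[0,0,0]],
  [[0,0,0],[0,0,0]],
], fingers=35)

```text
clock: 24.88
tcp_pos: [0.491, -0.2411, 0.1708]
orientation: [-2.31, 2.125, -0.011]
contact_force: [-0.5, -0.2, -0.7]
grip_width: 0.0734
```

```bash
python3 -c "
from h import *
plan((.48,-.08,.16),(.48,-.08,.013),yaw=-85.2)"
```

```text
t 24.875 tcp [ 0.491  -0.2411  0.1708] yaw -85.22693321157593 tooldir [ 0.0067 -0.003  -1.    ] F [-0.4531 -0.1762 -0.6749] w 0.0734322278113758
turn tool z units -0.005386642315184531
-> (0.48, -0.08, 0.16) 5 rows of [-0.0323 -0.0005  0.0021] total [-0.1615 -0.0025  0.0103]
-> (0.48, -0.08, 0.013) 4 rows of [-0.0001  0.0002  0.0367] total [-0.0005  0.0009  0.147 ]
```

The tin is released and the tool is clear. I'll look at it and move in front of the knob.

send_rows([
  [[-0.032,0,0],[0,0,0]],
  [[-0.032,0,0],[0,0,0]],
  [[-0.032,-0.001,0],[0,0,0]],
  [[-0.032,-0.001,0],[0,0,0]],
  [[-0.032,0,0],[0,0,0]],
  [[0,0,0],[0,0,0]],
  [[0,0,0],[0,0,0]],
], fingers=255, grip_force=40)

```text
clock: 25.75
tcp_pos: [0.4771, -0.0812, 0.1665]
orientation: [2.312, -2.126, -0.0]
contact_force: [-0.4, 0.3, 0.4]
grip_width: 0.0001
```

```bash
python3 -c "
from h import *
plan((.480,-.09,.018),yaw=-85.2)
f=grab_frame('side')
cv2.imwrite('pics/s10.png',cv2.resize(f['frame'][110:310,200:370],None,fx=3,fy=3,interpolation=cv2.INTER_CUBIC)[:,:,::-1])
f=grab_frame('top')
cv2.imwrite('pics/t10.png',cv2.resize(f['frame'][185:265,310:430],None,fx=6,fy=6,interpolation=cv2.INTER_CUBIC)[:,:,::-1])"
```

```text
t 25.75 tcp [ 0.4771 -0.0812  0.1665] yaw -85.2223466791612 tooldir [-0.0006 -0.0004 -1.    ] F [-0.4249  0.2618  0.396 ] w 0.00012726805444358548
turn tool z units -0.0044693358322405174
-> (0.48, -0.09, 0.018) 4 rows of [ 0.0022 -0.0006  0.0371] total [ 0.009  -0.0023  0.1485]
```

View pics/s10.png

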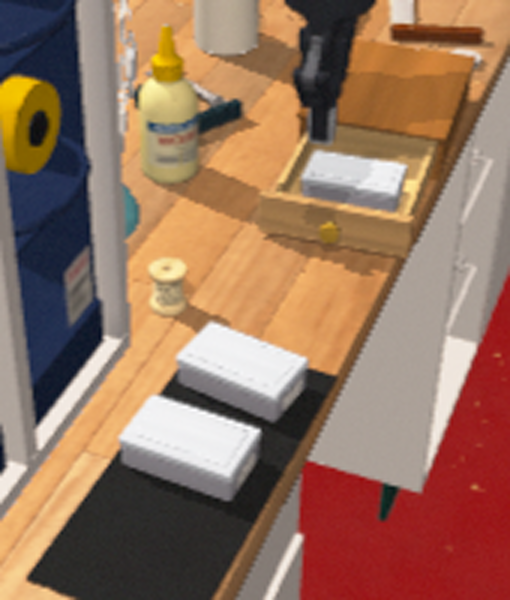

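View pics/t10.png

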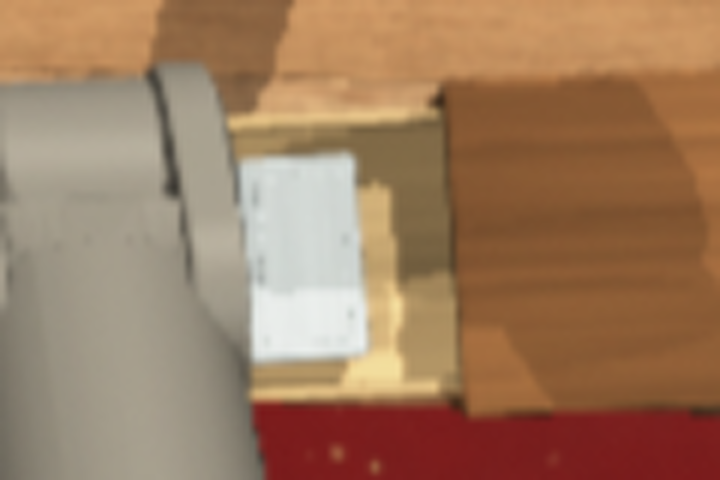

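The tin lies flat in the drawer at side crop (353,180), and the two empty tins are on the mat. Next I go down in front of the knob and push.

send_rows([
  [[0,-0.002,0.035],[0,0,0]],
  [[0,0,0.04],[0,0,0]],
  [[0,0,0.04],[0,0,0]],
  [[0,0,0.02],[0,0,0]],
  [[0,0,0.012],[0,0,0]],
  [[0,0,0],[0,0,0]],
  [[0.015,0,0],[0,0,0]],
  [[0.015,0,0],[0,0,0]],
  [[0,0,0],[0,0,0]],
  [[0,0,0],[0,0,0]],
])

```text
clock: 27.1
tcp_pos: [0.482, -0.1106, 0.0201]
orientation: [-2.311, 2.127, -0.001]
contact_force: [0.6, 0.8, 0.1]
grip_width: -0.0001
```

```bash
python3 -c "
from h import *
plan((.483,-.13,.018),yaw=-85.2)
f=grab_frame('side')
cv2.imwrite('pics/s11.png',cv2.resize(f['frame'][110:230,250:370],None,fx=5,fy=5,interpolation=cv2.INTER_CUBIC)[:,:,::-1])"
```

```text
t 27.1 tcp [ 0.482  -0.1106  0.0201] yaw -85.25473255210524 tooldir [ 0.0005  0.0001 -1.    ] F [0.558  0.8379 0.0941] w -0.00012047369334408222
turn tool z units -0.010946510421047152
-> (0.483, -0.13, 0.018) 1 rows of [0.0195 0.0006 0.0021] total [0.0195 0.0006 0.0021]
```

View pics/s11.png

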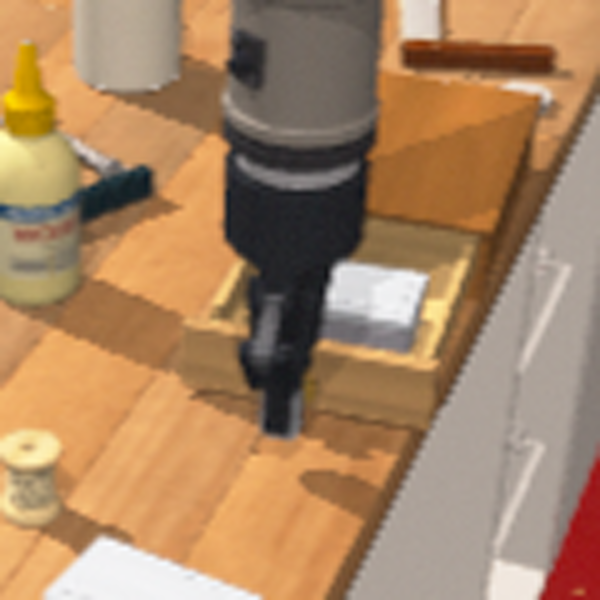

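The finger stands squarely in front of the knob, so I'll push at about 50 mm/s.

send_rows([
  [[0.006,0,0.001],[0,0,0]],
  [[0.006,0,0],[0,0,0]],
  [[0.006,0,0],[0,0,0]],
  [[0.006,0,0],[0,0,0]],
  [[0.006,0,0],[0,0,0]],
  [[0.006,0,0],[0,0,0]],
  [[0.006,0,0],[0,0,0]],
  [[0.006,0,0],[0,0,0]],
  [[0.006,0,0],[0,0,0]],
  [[0.006,0,0],[0,0,0]],
])

```text
clock: 28.4
tcp_pos: [0.4867, -0.1705, 0.0187]
orientation: [2.312, -2.127, -0.001]
contact_force: [-1.1, 1.1, 0.8]
grip_width: 0.0003
```

```bash
python3 -c "
from h import *
plan((.495,-.26,.018),yaw=-85.2)
f=grab_frame('side')
cv2.imwrite('pics/s12.png',cv2.resize(f['frame'][110:230,250:370],None,fx=5,fy=5,interpolation=cv2.INTER_CUBIC)[:,:,::-1])"
```

```text
t 28.4 tcp [ 0.4867 -0.1705  0.0187] yaw -85.21789044492704 tooldir [-0.0004  0.     -1.    ] F [-1.1032  1.0511  0.8389] w 0.0002718349758372345
turn tool z units -0.00357808898540668
-> (0.495, -0.26, 0.018) 3 rows of [ 0.0299 -0.0003  0.0002] total [ 0.0898 -0.0008  0.0007]
```

View pics/s12.png

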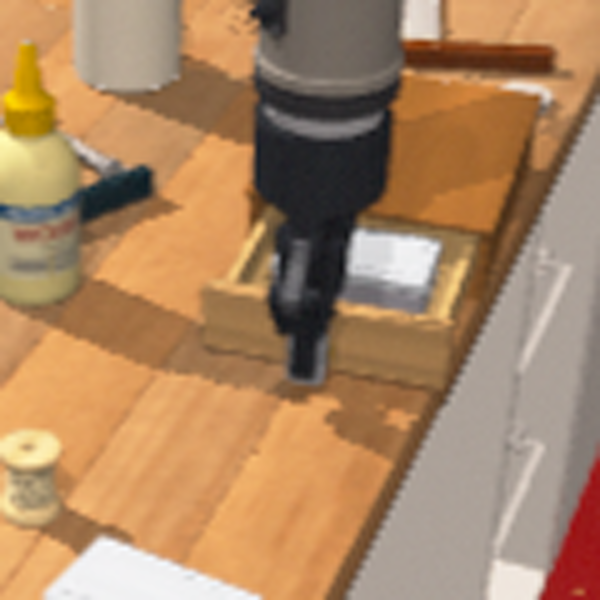

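The drawer is moving in with the tin flat, at about 1 N of push.

send_rows([
  [[0.006,0,0],[0,0,0]],
  [[0.006,0,0],[0,0,0]],
  [[0.006,0,0],[0,0,0]],
  [[0.006,0,0],[0,0,0]],
  [[0.006,0,0],[0,0,0]],
  [[0.006,0,0],[0,0,0]],
  [[0.006,0,0],[0,0,0]],
  [[0.006,0,0],[0,0,0]],
  [[0.006,0,0],[0,0,0]],
  [[0.006,0,0],[0,0,0]],
  [[0.006,0,0],[0,0,0]],
  [[0.006,0,0],[0,0,0]],
])

```text
clock: 29.95
tcp_pos: [0.4929, -0.2423, 0.0188]
orientation: [2.312, -2.127, 0.0]
contact_force: [-1.6, 1.3, -0.3]
grip_width: -0.0001
```

```bash
python3 -c "
from h import *
plan((.495,-.26,.018),yaw=-85.2)
f=grab_frame('side')
cv2.imwrite('pics/s13.png',cv2.resize(f['frame'][110:230,250:370],None,fx=5,fy=5,interpolation=cv2.INTER_CUBIC)[:,:,::-1])"
```

```text
t 29.95 tcp [ 0.4929 -0.2423  0.0188] yaw -85.2122101124961 tooldir [ 0. -0. -1.] F [-1.5897  1.259  -0.3333] w -0.00014242159643543457
turn tool z units -0.0024420224992184104
-> (0.495, -0.26, 0.018) 1 rows of [ 0.0178 -0.0006  0.0008] total [ 0.0178 -0.0006  0.0008]
```

View pics/s13.png

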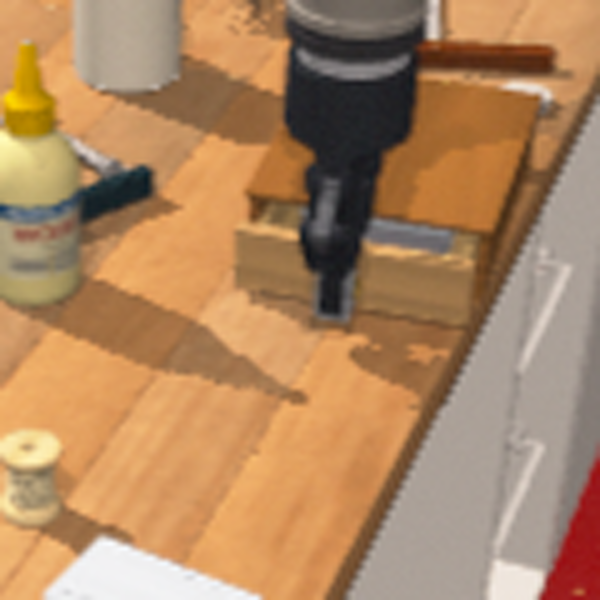

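send_rows([
  [[0.005,0,0],[0,0,0]],
  [[0.005,0,0],[0,0,0]],
  [[0.004,0,0],[0,0,0]],
  [[0.003,0,0],[0,0,0]],
  [[0.002,0,0],[0,0,0]],
  [[0,0,0],[0,0,0]],
])

```text
clock: 30.75
tcp_pos: [0.4946, -0.2612, 0.0189]
orientation: [-2.312, 2.127, -0.001]
contact_force: [-0.4, 0.3, -0.3]
grip_width: 0.0003
```

send_rows([
  [[0.002,0,0],[0,0,0]],
  [[0.002,0,0],[0,0,0]],
  [[0.001,0,0],[0,0,0]],
  [[0,0,0],[0,0,0]],
])

```text
clock: 31.25
tcp_pos: [0.495, -0.2661, 0.0188]
orientation: [2.312, -2.127, 0.001]
contact_force: [-1.0, 1.0, 0.4]
grip_width: -0.0002
```

send_rows([
  [[0.002,0,0],[0,0,0]],
  [[0.002,0,0],[0,0,0]],
  [[0,0,0],[0,0,0]],
])

```text
clock: 31.62
tcp_pos: [0.4953, -0.2702, 0.0188]
orientation: [2.312, -2.127, 0.001]
contact_force: [-0.2, 0.0, 0.8]
grip_width: -0.0003
```

```bash
python3 -c "
from h import *
plan()
f=grab_frame('side')
cv2.imwrite('pics/s14.png',cv2.resize(f['frame'][110:210,270:370],None,fx=6,fy=6,interpolation=cv2.INTER_CUBIC)[:,:,::-1])"
```

```text
t 31.625 tcp [ 0.4953 -0.2702  0.0188] yaw -85.23184073618476 tooldir [ 0.0002 -0.0003 -1.    ] F [-0.1885  0.0076  0.833 ] w -0.0002726900650010896
```

View pics/s14.png

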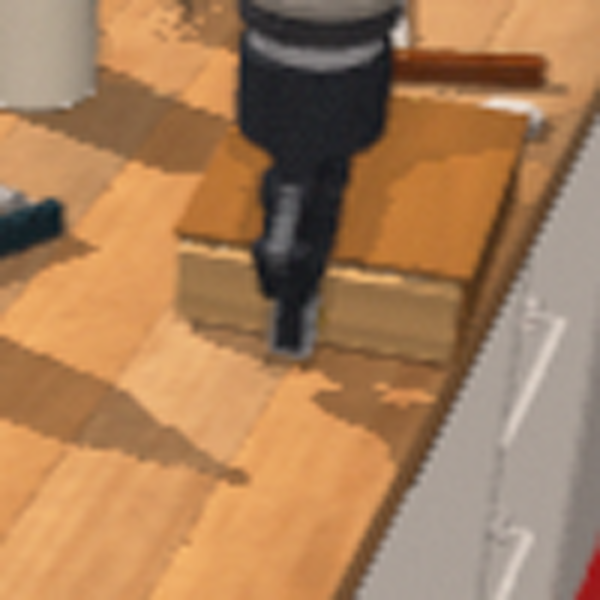

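Almost shut. I'll go on in small steps until it stops firmly.

send_rows([
  [[0.002,0,0],[0,0,0]],
  [[0.001,0,0],[0,0,0]],
  [[0,0,0],[0,0,0]],
])

```text
clock: 32.05
tcp_pos: [0.4955, -0.2727, 0.0188]
orientation: [-2.312, 2.127, 0.0]
contact_force: [-0.3, 1.1, 1.4]
grip_width: 0.0002
```

send_rows([
  [[0.001,0,0],[0,0,0]],
  [[0.001,0,0],[0,0,0]],
  [[0,0,0],[0,0,0]],
])

```text
clock: 32.42
tcp_pos: [0.4955, -0.273, 0.0187]
orientation: [-2.313, 2.125, 0.003]
contact_force: [-2.5, 6.0, 2.9]
grip_width: 0.0
```

send_rows([
  [[0.0015,0,0],[0,0,0]],
  [[0,0,0],[0,0,0]],
  [[0,0,0],[0,0,0]],
])

```text
clock: 32.8
tcp_pos: [0.4955, -0.2731, 0.0187]
orientation: [-2.313, 2.123, 0.006]
contact_force: [-1.9, 9.9, 5.2]
grip_width: 0.0
```

It has stopped firmly: about 10 N with no more travel. I'll back off, raise the tool and look.

send_rows([
  [[-0.004,0,0],[0,0,0]],
  [[-0.015,0,0],[0,0,0]],
  [[-0.03,0,0],[0,0,0]],
  [[-0.02,0,-0.03],[0,0,0]],
  [[0,0,-0.05],[0,0,0]],
  [[0,0,-0.05],[0,0,0]],
  [[0,0.04,-0.04],[0,0,0]],
  [[0,0.04,0],[0,0,0]],
  [[-0.04,0,0],[0,0,0]],
  [[-0.04,0,0],[0,0,0]],
  [[0,0,0],[0,0,0]],
  [[0,0,0],[0,0,0]],
])

```text
clock: 34.3
tcp_pos: [0.4037, -0.1348, 0.1889]
orientation: [2.312, -2.127, 0.001]
contact_force: [-0.0, -0.4, 1.1]
grip_width: -0.0001
```

```bash
python3 -c "
from h import *
plan()
f=grab_frame('side')
cv2.imwrite('pics/s15.png',cv2.resize(f['frame'][110:400,170:370],None,fx=2,fy=2,interpolation=cv2.INTER_CUBIC)[:,:,::-1])
cv2.imwrite('pics/s16.png',cv2.resize(f['frame'][110:190,290:370],None,fx=7,fy=7,interpolation=cv2.INTER_CUBIC)[:,:,::-1])
g=grab_frame('top')
cv2.imwrite('pics/t15.png',cv2.resize(g['frame'][170:270,80:470],None,fx=2,fy=2,interpolation=cv2.INTER_CUBIC)[:,:,::-1])"
```

```text
t 34.3 tcp [ 0.4037 -0.1348  0.1889] yaw -85.2089985079289 tooldir [ 0.0005 -0.0008 -1.    ] F [-0.004  -0.4218  1.1346] w -0.00010185401294002235
```

View pics/s15.png

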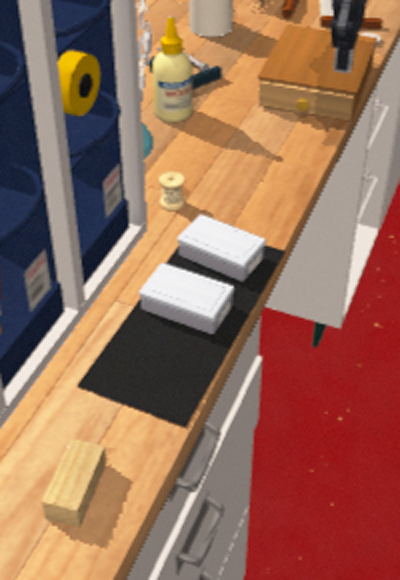

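View pics/s16.png

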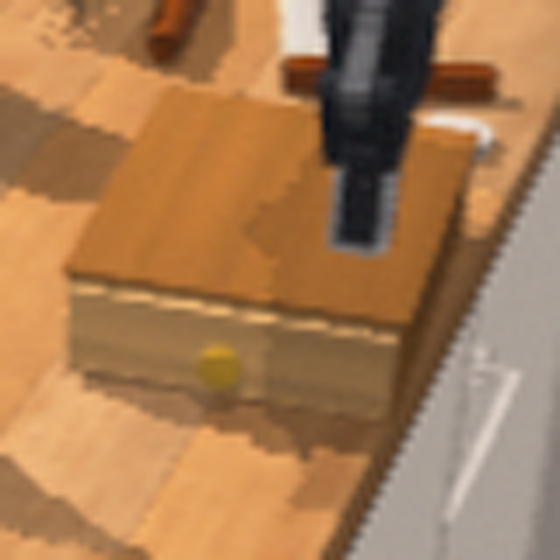

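View pics/t15.png

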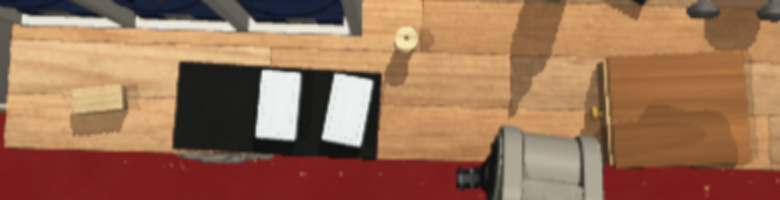

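The drawer looks shut: the panel is against the chest front at crop (235,340), with the knob at (218,367). I'll check the travel numerically.

```bash
python3 - <<'E'
from h import *
np.set_printoptions(precision=4,suppress=True)
f=grab_frame('side'); g=grab_frame('top')
S=lambda *p:(np.array(p)+.5)/7-.5+np.array([290,110])
print("knob",ray(f,S((218,367)),.028),"panel top",ray(f,S((70,288),(400,342)),.049),"chest edge",ray(f,S((66,272),(404,328)),.056))
T=lambda *p:(np.array(p)+.5)/2-.5+np.array([80,170])
print("top: knob",ray(g,T((591,112)),.028),"panel",ray(g,T((600,63),(611,165)),.049),"chest front",ray(g,T((606,58)),.056))
im=g["frame"];hsv=cv2.cvtColor(im,cv2.COLOR_RGB2HSV)
m=((hsv[...,1]<40)&(hsv[...,2]>150)).astype(np.uint8);roi=np.zeros_like(m); roi[195:252,160:275]=1
for c in cv2.findContours(m*roi,cv2.RETR_EXTERNAL,cv2.CHAIN_APPROX_NONE)[0]:
    if cv2.contourArea(c)>150: print(cv2.minAreaRect(ray(g,c[:,0,:],.036)[:,:2].astype(np.float32)))
print("reel",ray(g,T((405,39)),.042))
E
```

```text
knob [[ 0.4921 -0.289   0.028 ]] panel top [[ 0.5657 -0.295   0.049 ]
 [ 0.4155 -0.3068  0.049 ]] chest edge [[ 0.5684 -0.2963  0.056 ]
 [ 0.4146 -0.3074  0.056 ]]
top: knob [[ 0.4968 -0.2864  0.028 ]] panel [[ 0.5665 -0.294   0.049 ]
 [ 0.421  -0.3111  0.049 ]] chest front [[ 0.5732 -0.3009  0.056 ]]
((0.4892687201499939, 0.06736382842063904), (0.05621291697025299, 0.09745224565267563), 81.26904296875)
((0.49311619997024536, 0.16703550517559052), (0.05659060552716255, 0.09747660160064697), 87.12220001220703)
reel [[ 0.5931 -0.0126  0.042 ]]
```

Both views give about 145 mm of knob travel, and the panel is flush with the chest front. The empty tins and the reel haven't moved, and the tool is clear, so I'm handing in.

```bash
python3 -c "
from bench import r
print(r.hand_in())"
```

```text
the job is handed in; nothing more can be done
None
```

The full tin is in the drawer, the drawer is shut, and I handed the job in at about 34 s of the 72 s allowed. The hand-in gave no verdict.

- **Weighing:** I lifted all three tins about 30 mm. The right and middle ones read about 1.2–1.4 N, so they are empty. The left one read 6.5 N (about 0.66 kg), so it is the full one. Both empty tins went back flat on the mat.
- **Drawer:** I set the full tin flat in the middle of the drawer and pushed the knob until it stopped. The push force rose to about 10 N with no further travel.
- **Last checks:** Both cameras put the knob's travel at about 145 mm and show the front panel flush with the chest. The empty tins are within about 2 mm of where they started. The reel measured within 1 mm. The offcut looked unmoved, but I did not measure it again.
- **What went wrong or disagreed:** One carry overshot by 27 mm, high above the chest, because I summed the rows wrongly; I corrected it before lowering and it touched nothing. The two cameras disagreed by 2–6 mm on absolute positions. Setting down the middle tin pressed it at about 14 N.

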